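Fit a label holder to the knife shelf's edge and hold it pressed home

ROBOT

A 7-joint arm with a two-finger parallel gripper is mounted at the origin on the work surface. World frame = base frame: x ahead of the robot, y to its left, z up, the work surface at z = 0. Lengths are in m, angles in rad, forces in N, time in s.
With the tool pointing down it reaches from about 0.4 to 0.85 m from the base axis. Payload 10.4 kg.
Tool frame: the origin (TCP) lies between the finger pads; the fingertips stand tcp_to_tips ahead of it and the grasp point (between the pads) lies 8 mm behind it (tcp_to_tips is the distance from the TCP to the fingertips, in m); z points along the fingers, y is the line along which they close (so a half turn about z gives the same grasp; the last joint's range is limited). The gripper opens to 85 mm and grips with 20 to 120 N. Pads are 22 mm wide; open, the fingers measure 114 mm over their backs; the gripper's body (76 mm by 85 mm) begins 54 mm behind the grasp point. The pads swing forward as they close: fully open they stand 13 mm farther back than shut.
Start: joints at [1.181, 0.332, -0.065, 1.46, 0.022, 1.35, -0.088], TCP at [0.224, -0.583, 0.209] pointing down, gripper open.
Joint ranges: [-2.6, 2.6], [-0.5, 2.12], [-1.47, 1.34], [0.16, 2.42], [-1.27, 4.41], [0.06, 2.06], [-2.6, 2.6]. Speed limits (rad/s): [2.22, 2.22, 2.79, 2.79, 3.14, 3.14, 3.14].

INTERFACE

Orientations are given as a unit quaternion [x, y, z, w].
In Python, from workcell import * gives the robot as it stands.
- The arm moves only by the tool apply_moves, never from a script. Its argument "rows" is a list of rows, each an object of numbers: "x", "y", "z": the shift along the tool's x, y, z in mm; "ax", "ay", "az": the turn, a rotation vector about the tool's x, y, z in degrees; "gripper": the closure, from 0 (fully open) to 1 (shut). A call has 1 to 5 rows; each row shifts and turns the commanded pose from where the row before left it, along the tool's axes as they then stand; what a row does not reach is not made up. A row lasts 1/12 s, in which the tool goes at most 41.7 mm and 7.16 degrees, less where a joint would pass 70% of its speed; a pose out of reach is approached as far as the arm can. A call with a gripper value outside its range is refused whole. The fingers move at their own pace and stop on an object; "newtons" is the grip in N (left out, the last holds). Time passes only in rows, so rows that do not move let the fingers close. It gives the time, the measured TCP pose, the force, the opening and the grip force at its end, in the units of the state.
- get_obs(): the state, without advancing time (a new reading comes with each control period).
- camera(name): name is "side" or "top" or "wrist"; returns a dict with "color" (384x512x3 uint8, red, green, blue), "fov_y" (degrees; the focal length in pixels is half the picture's height over the tangent of half this angle, whatever the lens; pixels are square), "cx", "cy" (the principal point, pixels), "rvec" (rotation vector, rad) and "tvec" (3), from world to camera coordinates, as OpenCV has them. Camera axes: x right, y down, z forward; pixel columns grow to the right and rows downward; lengths in m; the calibration is good to about 2 mm. A picture is of the moment at which its call begins. There is no depth.
- hand_in(): hands the job in; it is judged then, once.
The state is a dict: "clock": time; "joint_pos": joint angles; "joint_velocities": joint speeds; "tau": joint torques, N m; "position": TCP position; "ee_rot": TCP orientation; "ft_force": force on the tool from outside, world axes, zero at the start; "torque": the same for the moment, N m; "grip_width": opening from 0.0 (shut) to 1.0 (fully open); "grasp_force": force on a finger pad.
Only numpy, scipy, OpenCV 4.12 (cv2) and the standard library are available. Lean on these libraries where they do the work, as an engineer would, in place of code of your own. Each camera call takes 0.05 s, during which the arm holds its last target. There are 200 camera calls.

TASK

Push the ejector's tab all the way along so that the label holder comes out onto the landing, and let the tab spring back. Take the holder, put its tongue down behind the lip of the one empty clip on the shelf's front edge, centred along the clip like its neighbours, and press it fully home against the springy bed, firmly but without ramming it. Finish while still holding it pressed down there (the bed would lift it again) and leave all the other things where they are.

Things in the scene. Friction and masses are not known exactly. Their poses are not given: they have to be found in the camera images.
- holder_grip (a point): Grip point of the label holder (see holder): mid-length, mid-thickness, 47 mm above its foot, 15 mm below its top. Grip across the 14 mm thickness, firmly (30 to 50 N) so that it does not slip when pressed. x along its length, y across its thickness, z up. It starts in the ejector's channel, its top 4 mm below the walls, out of the fingers' reach.
- holder: The label holder: upright aluminium plate, 50 mm long, 62 mm tall, 40 to 85 g. The lower 28 mm is its tongue, 8 mm thick; above is the label frame, 14 mm thick, 34 mm tall, a blank paper label on both faces (front and back alike). Origin at the centre of its foot, axes as for holder_grip.
- ejector: Ejector fixed on the bench: green base 205 x 60 x 12 mm. x is the ejecting direction; origin on the bench, mid-width. From x = -100 to +20 mm runs a channel between green walls (outer width 38 mm, top 78 mm above the bench); the holder stands in it on the 12 mm floor, its length along x, its centre near x = -7 mm. The open landing lies beyond.
- tab (a point): Centre of the rear (-x) face of the ejector's steel thumb tab, 26 mm wide, 8 mm thick, standing from 81 to 111 mm above the bench, above the channel's walls: push it here towards the ejector's +x with shut fingertips, which must stay above 80 mm.
- pusher (a joint): Travel of the tab, 0 at rest to 0.058 m (hard stop). Its spring resists with 2.5 N at the start, 5.5 N at the end, and brings it back. At full travel the holder's centre is at about x = +51 mm of the ejector and stays there.
- landing (a point): Point on the landing's floor (12 mm above the bench) where the ejected holder's foot comes to stand; axes as the ejector's. The landing, x = +20 to +88 mm of the ejector, has only two low guides, 10 mm apart, outer width 32 mm, and an end stop, all with tops 32 mm above the bench.
- slot (a point): Middle of the mouth of the empty clip's slot, level with the lip's top, 82 mm above the bench. x across the slot into the shelf, y along the shelf's edge, z up. Slot 12 mm wide, 64 mm long, open at the ends; its top 9 mm flares to about 20 mm. The bed's top is 19 mm below this point at rest, 26 mm when bottomed; then holder_grip is 21 mm above this point.
- clip: The empty clip (dark folded steel, springy bed inside), one of three at 95 mm spacing along the shelf's front edge; the other two already carry holders (tops 36 mm above the lip). Origin on the bench straight under the slot, axes as for slot.
- bed (a joint): How far the springy bed in the empty clip is pressed down: 0 at rest to 0.007 m (hard stop). It takes 4.2 N to start it and 9.1 N to bottom it; a little more force then holds it home.
- shelf: The low shelf on the bench, fixed: board 160 mm deep, 320 mm long, top 78 mm above the bench; origin under its middle, -x is its front.
- polish_tin: Bystander: closed round metal tin, 60 mm across, 36 mm high, standing on the shelf.
- spare_wheel: Bystander: small grinding wheel lying flat on the shelf, 70 mm across, 18 mm thick.
- handle_block: Bystander: wooden block 30 x 75 x 28 mm on the shelf.
- oil_stone: Bystander: grey sharpening stone 150 x 50 x 25 mm lying on the bench.
- mug: Bystander: white mug, 80 mm across, 90 mm high, on the bench.
- screwdriver: Bystander: screwdriver lying on the bench.
- knife: Bystander: finished knife with wooden handle lying on the bench, about 185 mm long.

How it is judged:
By the outcome, as a careful person would: the job done as asked, in the order asked, and still so for the second after the job is handed in, while the arm keeps its last pose, push and grip.
It also fails if it takes over 54 s, if anything falls off the work surface, if the arm or the gripper's body presses on something with over 40 N, if the wrist force passes 120 N, or if a joint passes its speed limit or range.

## Working session

There is one attempt and no reset: what is moved stays moved. The work goes in short steps, Python scripts to look and compute and a tool call to move; the robot and the scene stay as the last step left them, time stands still between calls to the robot, and variables do not carry over. Pictures are saved under pics/ and viewed, at most 10 in all, crops included, and the job is handed in when it is done.

Besides the shell and the picture viewer there is one more tool, called after "Request:" as name(argument=value, ...), one argument or row to a line, values as JSON. apply_moves: Moves the arm, as the interface text tells. Its arguments: {"type":"object","properties":{"rows":{"type":"array","items":{"type":"object","properties":{"x":{"type":"number"},"y":{"type":"number"},"z":{"type":"number"},"ax":{"type":"number"},"ay":{"type":"number"},"az":{"type":"number"},"gripper":{"type":"number"}}}},"newtons":{"type":"number"}},"required":["rows"]}

```bash
mkdir -p pics
cat > h.py <<'E'
from workcell import *
import numpy as np, cv2
from scipy.spatial.transform import Rotation as R
def cam(n):
    c=camera(n); H=c["color"].shape[0]; f=H/2/np.tan(np.radians(c["fov_y"])/2)
    K=np.array([[f,0,c["cx"]],[0,f,c["cy"]],[0,0,1]]); return c,K,R.from_rotvec(np.array(c["rvec"])).as_matrix(),np.array(c["tvec"])
def save(n,fn):
    c,K,Rm,t=cam(n); cv2.imwrite(fn,c["color"][:,:,::-1]); np.savez(fn+'.npz',K=K,R=Rm,t=t,im=c["color"]); return c
def back(fn,u,v,z):
    d=np.load(fn+'.npz'); r=d['R'].T@np.linalg.inv(d['K'])@np.array([u,v,1]); o=-d['R'].T@d['t']
    return o+r*(z-o[2])/r[2]
def proj(fn,P):
    d=np.load(fn+'.npz'); q=(d['R']@np.atleast_2d(P).T).T+d['t']; q=(d['K']@q.T).T; return q[:,:2]/q[:,2:]
def crop(fn,out,u0,v0,u1,v1,s):
    im=cv2.imread(fn)[v0:v1,u0:u1]; cv2.imwrite(out,cv2.resize(im,None,fx=s,fy=s,interpolation=cv2.INTER_CUBIC))
E
python3 - <<'E'
from h import *
for n in ["top","side"]:
    save(n,f"pics/{n}0.png"); d=np.load(f"pics/{n}0.png.npz"); print(n,d['K'][0,0],-d['R'].T@d['t'],d['R'][2])
a=cv2.imread("pics/top0.png");b=cv2.imread("pics/side0.png")
o=get_obs();print(o);
import workcell;print([x for x in dir(workcell) if x[0]!='_'])
print(globals().get('tcp_to_tips'))
E
```

```text
top 396.50773417404247 [ 0.36689709 -0.01287324  1.11074488] [ 0.17997362  0.00250251 -0.98366825]
side 349.8650660113493 [0.23109074 0.65226512 0.8955497 ] [ 0.30615515 -0.60091786 -0.73835408]
{'clock': 0.1, 'joint_pos': array([ 1.18137425,  0.33279457, -0.06473958,  1.46084549,  0.02160236,
        1.34988126, -0.08849557]), 'joint_velocities': array([-0.00016969, -0.00214236,  0.00118558, -0.00119112, -0.00083213,
       -0.00086422,  0.00121421]), 'tau': array([ 1.11488796e-03, -6.26746058e+01,  4.88326396e-02, -3.92433858e+01,
        1.62590516e-02,  6.94224931e-03, -7.45749020e-06]), 'position': array([ 0.22404844, -0.58308318,  0.20781007]), 'ee_rot': array([ 9.83221514e-01,  1.82414568e-01, -1.34122392e-04, -6.01704902e-04]), 'ft_force': array([-0.35323792,  0.0101185 ,  0.47259047]), 'torque': array([ 0.00738982, -0.03357218,  0.05237397]), 'grasp_force': 0.0, 'grip_width': 1.0008351908106075}
['MotionError', 'camera', 'get_obs', 'hand_in', 'tcp_to_tips']
0.011
```

View pics/top0.png

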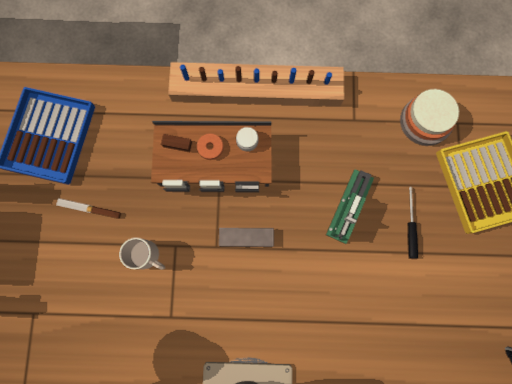

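View pics/side0.png

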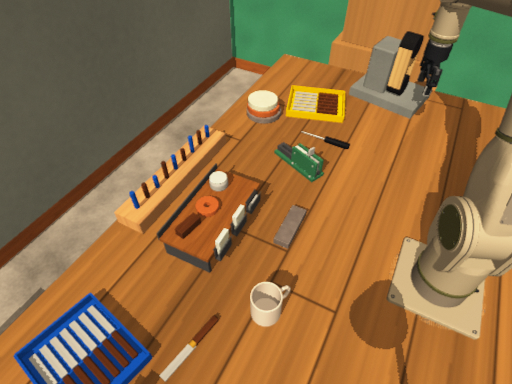

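The top view shows the ejector at about (350,207), and the clips at (175,185), (211,185) and (247,187). The right-hand clip is the empty one. I'll enlarge these.

Run:
```python
from h import *
crop("pics/top0.png","pics/c1.png",320,164,380,250,7)
crop("pics/top0.png","pics/c2.png",148,170,278,202,6)
a=cv2.imread("pics/c1.png");b=cv2.imread("pics/c2.png")
crop("pics/side0.png","pics/c3.png",265,135,335,185,5)
c=cv2.imread("pics/c3.png")
o=np.zeros((600,790,3),np.uint8); o[:600,:420]=a[:600]; o[:250,430:780]=c
cv2.imwrite("pics/c4.png",o)
```

```text
(no output)
```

View pics/c4.png

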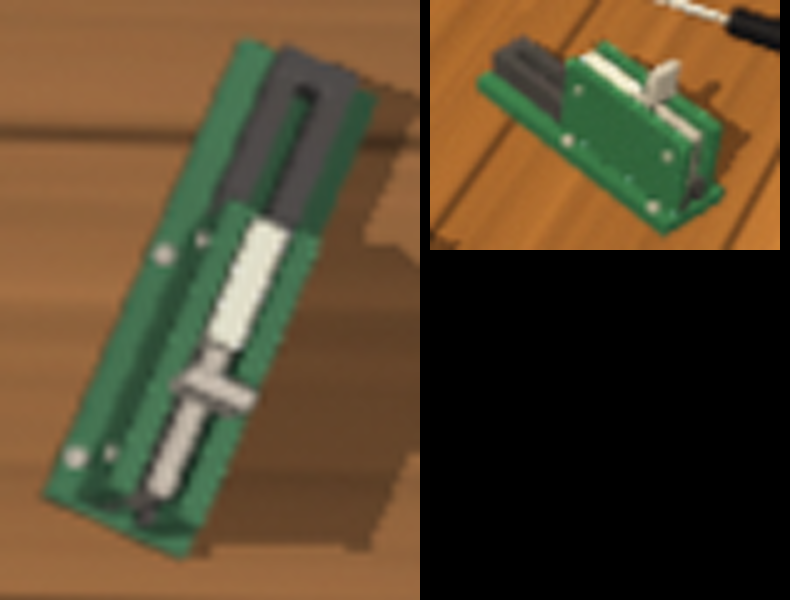

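View pics/c2.png

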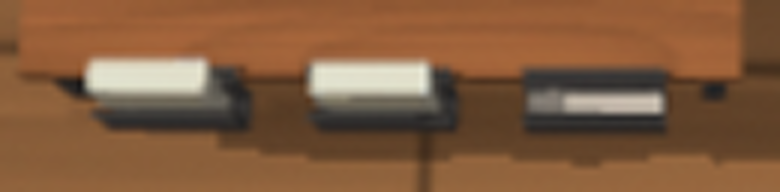

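The ejector's landing end points up in the image (+x world), and its tab is in the rear half. The empty clip spans 525–667 in the crop. Next I compute positions.

Run:
```python
from h import *
f="pics/top0.png"
P=lambda u,v,z: back(f,320+(u+.5)/7-.5,164+(v+.5)/7-.5,z)
fl,nl,nr=P(240,38,.012),P(45,495,.012),P(190,557,.012)
print("base",fl,nl,nr,np.linalg.norm(fl-nl),np.linalg.norm(nl-nr))
ex=(fl-nl)[:2];ex/=np.linalg.norm(ex);ey=np.array([-ex[1],ex[0]])
print("ang",np.degrees(np.arctan2(ex[1],ex[0])))
ctr=(fl+nr)[:2]/2;print("ctr",ctr)
wl,wr=P(228,202,.078),P(322,238,.078);print("wall",wl,wr,np.linalg.norm(wl-wr))
hol=[P(*q,.074) for q in [(252,219),(290,232),(240,350),(205,340)]];print("hol",np.mean(hol,0))
tb=[P(*q,.111) for q in [(172,385),(243,411)]];print("tab rear top",tb, np.linalg.norm(tb[0]-tb[1]))
for nm,p in [("wall",(wl+wr)/2),("hol",np.mean(hol,0)),("tab",(tb[0]+tb[1])/2)]:
    print(nm, (p[:2]-ctr)@ex,(p[:2]-ctr)@ey)
Q=lambda u,v,z: back(f,148+(u+.5)/6-.5,170+(v+.5)/6-.5,z)
print("n1",Q(147,77,.118),"n2",Q(370,77,.118)); print("clip lip",Q(525,130,.082),Q(667,130,.082),"back",Q(525,70,.082),Q(667,70,.082))
print("shelf",Q(20,75,.078),Q(742,75,.078))
```

```text
base [ 0.64634786 -0.28739822  0.012     ] [ 0.45825978 -0.20738778  0.012     ] [ 0.43554874 -0.26439     0.012     ] 0.20439861736364168 0.061359957704848554
ang -23.044326426358552
ctr [ 0.5409483  -0.27589411]
wall [ 0.56552523 -0.26535301  0.078     ] [ 0.55271873 -0.30066686  0.078     ] 0.03756426964375657
hol [ 0.53455795 -0.2729751   0.074     ]
tab rear top [array([ 0.49112506, -0.23598543,  0.111     ]), array([ 0.48241628, -0.26155474,  0.111     ])] 0.02701171709610307
wall 0.01950889996864884 0.0005659635503173565
hol -0.007023043512151239 0.00018462218973706044
tab -0.06047189223215531 0.0037521301077301336
n1 [0.5704402  0.20448639 0.118     ] n2 [0.57321951 0.10953759 0.118     ]
clip lip [0.5588974  0.04464986 0.082     ] [ 0.5607214  -0.01779678  0.082     ] back [0.58586302 0.04567798 0.082     ] [ 0.58769993 -0.01705825  0.082     ]
shelf [0.57789964 0.26954326 0.078     ] [ 0.58726556 -0.05039628  0.078     ]
```

Request:
apply_moves(
  rows=[
    {"x":28,"y":-20,"gripper":1},
    {"x":28,"y":-20,"gripper":1},
    {"x":28,"y":-20,"gripper":1},
    {"x":28,"y":-20,"gripper":1},
    {"x":28,"y":-20,"gripper":1},
  ],
)

```text
invalid input at $.rows[0]: expected keys x, y, z, ax, ay, az, gripper
```

Request:
apply_moves(
  rows=[
    {"x":28,"y":-20,"gripper":1},
    {"x":28,"y":-20,"gripper":1},
    {"x":28,"y":-20,"gripper":1},
    {"x":28,"y":-20,"gripper":1},
    {"x":28,"y":-20,"gripper":1},
  ],
)

```text
invalid input at $.rows[0]: expected keys x, y, z, ax, ay, az, gripper
```

Request:
apply_moves(
  rows=[
    {"x":28,"y":-20,"gripper":1},
    {"x":28,"y":-20,"gripper":1},
    {"az":7,"gripper":1},
    {"az":7,"gripper":1},
    {"az":7,"gripper":1},
  ],
)

```text
invalid input at $.rows[0]: expected keys x, y, z, ax, ay, az, gripper
```

Request:
apply_moves(
  rows=[
    {"az":7,"gripper":1},
    {"az":7,"gripper":1},
    {"az":7,"gripper":1},
    {"az":1.3,"gripper":1},
    {"gripper":1},
  ],
)

```text
invalid input at $.rows[0]: expected keys x, y, z, ax, ay, az, gripper
```

Run:
```python
from h import *
save("wrist","pics/w1.png"); o=get_obs(); print(o['clock'],o['position'],R.from_quat(o['ee_rot']).as_matrix().T,o['grip_width'])
f="pics/w1.png";print(-np.load(f+'.npz')['R'].T@np.load(f+'.npz')['t'])
```

```text
0.15 [ 0.22401758 -0.58314821  0.20791802] [[ 9.33475302e-01  3.58641682e-01 -6.30635107e-05]
 [ 3.58641420e-01 -9.33474806e-01 -1.05740167e-03]
 [-4.38096510e-04  9.64441152e-04 -9.99999439e-01]] 1.0029340762068966
[ 0.29336559 -0.55804818  0.37341226]
```

View pics/w1.png

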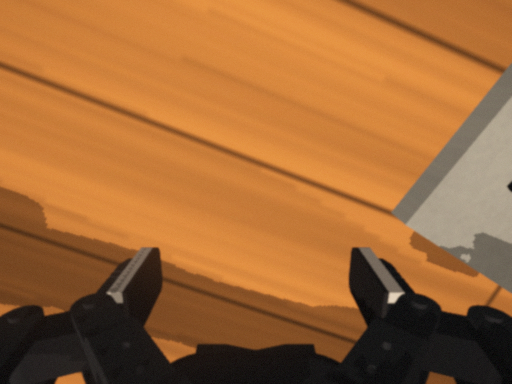

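The moves were refused because every row needs all seven keys. The wrist view only shows the bench and the open fingers.

Request:
apply_moves(
  rows=[
    {"x":28,"y":-20,"z":0,"ax":0,"ay":0,"az":0,"gripper":1},
    {"x":28,"y":-20,"z":0,"ax":0,"ay":0,"az":0,"gripper":1},
    {"x":28,"y":-20,"z":0,"ax":0,"ay":0,"az":0,"gripper":1},
    {"x":28,"y":-20,"z":0,"ax":0,"ay":0,"az":0,"gripper":1},
    {"x":28,"y":-20,"z":0,"ax":0,"ay":0,"az":0,"gripper":1},
  ],
)

```text
clock: 0.57
position: [0.3195, -0.4383, 0.2083]
ee_rot: [0.983, 0.182, -0.0, -0.0]
ft_force: [0.2, -0.4, -0.8]
grip_width: 0.298
grasp_force: 0.0
```

Request:
apply_moves(
  rows=[
    {"x":28,"y":-20,"z":0,"ax":0,"ay":0,"az":0,"gripper":1},
    {"x":28,"y":-20,"z":0,"ax":0,"ay":0,"az":0,"gripper":1},
    {"x":28,"y":-20,"z":0,"ax":0,"ay":0,"az":0,"gripper":1},
    {"x":28,"y":-20,"z":0,"ax":0,"ay":0,"az":0,"gripper":1},
    {"x":28,"y":-20,"z":0,"ax":0,"ay":0,"az":0,"gripper":1},
  ],
)

```text
clock: 0.98
position: [0.4143, -0.2948, 0.2085]
ee_rot: [0.983, 0.182, -0.0, 0.0]
ft_force: [1.0, -0.7, 0.0]
grip_width: 0.002
grasp_force: 0.0
```

Request:
apply_moves(
  rows=[
    {"x":28,"y":-20,"z":0,"ax":0,"ay":0,"az":0,"gripper":1},
    {"x":28,"y":-20,"z":0,"ax":0,"ay":0,"az":0,"gripper":1},
    {"x":0,"y":0,"z":0,"ax":0,"ay":0,"az":7,"gripper":1},
    {"x":0,"y":0,"z":0,"ax":0,"ay":0,"az":7,"gripper":1},
    {"x":0,"y":0,"z":0,"ax":0,"ay":0,"az":7,"gripper":1},
  ],
)

```text
clock: 1.4
position: [0.4519, -0.2382, 0.2083]
ee_rot: [1.0, -0.002, -0.0, -0.0]
ft_force: [0.2, -0.4, -0.1]
grip_width: 0.002
grasp_force: 0.0
```

Request:
apply_moves(
  rows=[
    {"x":0,"y":0,"z":0,"ax":0,"ay":0,"az":7,"gripper":1},
    {"x":0,"y":0,"z":0,"ax":0,"ay":0,"az":7,"gripper":1},
    {"x":0,"y":0,"z":0,"ax":0,"ay":0,"az":7,"gripper":1},
    {"x":0,"y":0,"z":0,"ax":0,"ay":0,"az":1.3,"gripper":1},
    {"x":0,"y":0,"z":0,"ax":0,"ay":0,"az":0,"gripper":1},
  ],
)

```text
clock: 1.82
position: [0.4517, -0.2388, 0.2084]
ee_rot: [0.981, -0.192, -0.0, -0.0]
ft_force: [-0.2, 0.5, 0.2]
grip_width: 0.001
grasp_force: 0.0
```

Run:
```python
from h import *
save("wrist","pics/w2.png"); o=get_obs(); print(o['clock'],o['position'],R.from_quat(o['ee_rot']).as_matrix().T,o['grip_width'])
f="pics/w2.png";print(-np.load(f+'.npz')['R'].T@np.load(f+'.npz')['t'])
```

```text
1.8667 [ 0.45166089 -0.23884111  0.20840661] [[ 9.26699808e-01 -3.75802391e-01 -1.71612592e-04]
 [-3.75802387e-01 -9.26699823e-01  5.25886028e-05]
 [-1.78796281e-04  1.57585737e-05 -9.99999984e-01]] -0.0013809406994890572
[ 0.52040877 -0.26718675  0.37396856]
```

View pics/w2.png

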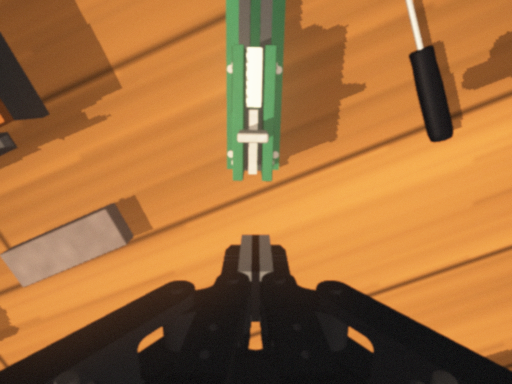

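The wrist view shows the ejector ahead and well aligned with the tool. The tab's rear edge is at about v=142, u 237–268, and the holder's top is at (254,78).

Run:
```python
from h import *
f="pics/w2.png"; T=np.array([.45166,-.23884]);ex=np.array([.9267,-.3758]);ey=np.array([.3758,.9267])
def pr(n,*q):
    p=back(f,*q); d=p[:2]-T; print(n,p.round(4),"tool x %.4f left %.4f"%(d@ex,d@ey))
pr("tabL",237,142,.111);pr("tabR",268,142,.111)
pr("holder far",254.5,47,.074);pr("holder near",253.5,107,.074)
pr("wall far L",234,45,.078);pr("wall far R",279,45,.078);pr("base rear L",227,167,.012)
pr("screwL",229,69,.012);pr("screwL2",229,155,.012);pr("wall near L",234,180,.078);pr("wall near R",271,180,.078)
```

```text
tabL [ 0.4938 -0.2399  0.111 ] tool x 0.0394 left 0.0148
tabR [ 0.4842 -0.2635  0.111 ] tool x 0.0394 left -0.0106
holder far [ 0.5594 -0.2821  0.074 ] tool x 0.1161 left 0.0004
holder near [ 0.5135 -0.2624  0.074 ] tool x 0.0661 left 0.0014
wall far L [ 0.5669 -0.2664  0.078 ] tool x 0.1172 left 0.0178
wall far R [ 0.5525 -0.3018  0.078 ] tool x 0.1171 left -0.0204
base rear L [ 0.4616 -0.2077  0.012 ] tool x -0.0025 left 0.0326
screwL [ 0.5579 -0.2521  0.012 ] tool x 0.1034 left 0.0276
screwL2 [ 0.4736 -0.2154  0.012 ] tool x 0.0115 left 0.0300
wall near L [ 0.4582 -0.2196  0.078 ] tool x -0.0011 left 0.0203
wall near R [ 0.4449 -0.2524  0.078 ] tool x -0.0012 left -0.0151
```

Request:
apply_moves(
  rows=[
    {"x":0,"y":-2,"z":36,"ax":0,"ay":0,"az":1.1,"gripper":1},
    {"x":0,"y":0,"z":36,"ax":0,"ay":0,"az":0,"gripper":1},
    {"x":0,"y":0,"z":36,"ax":0,"ay":0,"az":0,"gripper":1},
    {"x":10,"y":0,"z":0,"ax":0,"ay":0,"az":0,"gripper":1},
    {"x":10,"y":0,"z":0,"ax":0,"ay":0,"az":0,"gripper":1},
  ],
)

```text
clock: 2.28
position: [0.4705, -0.245, 0.1001]
ee_rot: [0.979, -0.202, -0.001, -0.0]
ft_force: [1.7, 0.3, 1.3]
grip_width: 0.003
grasp_force: 0.0
```

Request:
apply_moves(
  rows=[
    {"x":4,"y":0,"z":0,"ax":0,"ay":0,"az":0,"gripper":1},
    {"x":4,"y":0,"z":0,"ax":0,"ay":0,"az":0,"gripper":1},
    {"x":4,"y":0,"z":0,"ax":0,"ay":0,"az":0,"gripper":1},
    {"x":0,"y":0,"z":0,"ax":0,"ay":0,"az":0,"gripper":1},
    {"x":0,"y":0,"z":0,"ax":0,"ay":0,"az":0,"gripper":1},
  ],
)

```text
clock: 2.7
position: [0.4824, -0.25, 0.1014]
ee_rot: [0.979, -0.203, 0.001, 0.0]
ft_force: [-0.1, -0.2, -0.9]
grip_width: 0.001
grasp_force: 0.0
```

Request:
apply_moves(
  rows=[
    {"x":4,"y":0,"z":0,"ax":0,"ay":0,"az":0,"gripper":1},
    {"x":4,"y":0,"z":0,"ax":0,"ay":0,"az":0,"gripper":1},
    {"x":4,"y":0,"z":0,"ax":0,"ay":0,"az":0,"gripper":1},
    {"x":4,"y":0,"z":0,"ax":0,"ay":0,"az":0,"gripper":1},
    {"x":4,"y":0,"z":0,"ax":0,"ay":0,"az":0,"gripper":1},
  ],
)

```text
clock: 3.12
position: [0.5006, -0.2579, 0.1005]
ee_rot: [0.979, -0.203, 0.0, 0.0]
ft_force: [0.1, 0.6, 0.4]
grip_width: -0.002
grasp_force: 0.0
```

Request:
apply_moves(
  rows=[
    {"x":4,"y":0,"z":0,"ax":0,"ay":0,"az":0,"gripper":1},
    {"x":4,"y":0,"z":0,"ax":0,"ay":0,"az":0,"gripper":1},
    {"x":4,"y":0,"z":0,"ax":0,"ay":0,"az":0,"gripper":1},
    {"x":4,"y":0,"z":0,"ax":0,"ay":0,"az":0,"gripper":1},
    {"x":4,"y":0,"z":0,"ax":0,"ay":0,"az":0,"gripper":1},
  ],
)

```text
clock: 3.53
position: [0.519, -0.2658, 0.1005]
ee_rot: [0.979, -0.203, 0.0, 0.0]
ft_force: [-0.1, 0.4, -0.3]
grip_width: -0.001
grasp_force: 0.0
```

Request:
apply_moves(
  rows=[
    {"x":3,"y":0,"z":0,"ax":0,"ay":0,"az":0,"gripper":1},
    {"x":3,"y":0,"z":0,"ax":0,"ay":0,"az":0,"gripper":1},
    {"x":3,"y":0,"z":0,"ax":0,"ay":0,"az":0,"gripper":1},
    {"x":3,"y":0,"z":0,"ax":0,"ay":0,"az":0,"gripper":1},
    {"x":0,"y":0,"z":0,"ax":0,"ay":0,"az":0,"gripper":1},
  ],
)

```text
clock: 3.95
position: [0.5301, -0.2705, 0.1005]
ee_rot: [0.979, -0.203, 0.0, -0.0]
ft_force: [-0.2, 0.4, -0.4]
grip_width: -0.003
grasp_force: 0.0
```

No force is registering, so I'll look.

Run:
```python
from h import *
save("wrist","pics/w3.png");save("side","pics/s3.png");save("top","pics/t3.png")
u=proj("pics/s3.png",[.541,-.276,.06])[0].astype(int);v=proj("pics/t3.png",[.541,-.276,.06])[0].astype(int)
crop("pics/s3.png","pics/a.png",u[0]-45,u[1]-45,u[0]+45,u[1]+45,4);crop("pics/t3.png","pics/b.png",v[0]-45,v[1]-45,v[0]+45,v[1]+45,4)
w=cv2.resize(cv2.imread("pics/w3.png")[:240],(500,234))
o=np.zeros((600,730,3),np.uint8);o[:360,:360]=cv2.imread("pics/a.png");o[:360,365:725]=cv2.imread("pics/b.png");o[365:599,:500]=w
cv2.imwrite("pics/m3.png",o);print(u,v,get_obs()['position'])
```

```text
[299 150] [354 202] [ 0.52951728 -0.27034191  0.10049694]
```

View pics/m3.png

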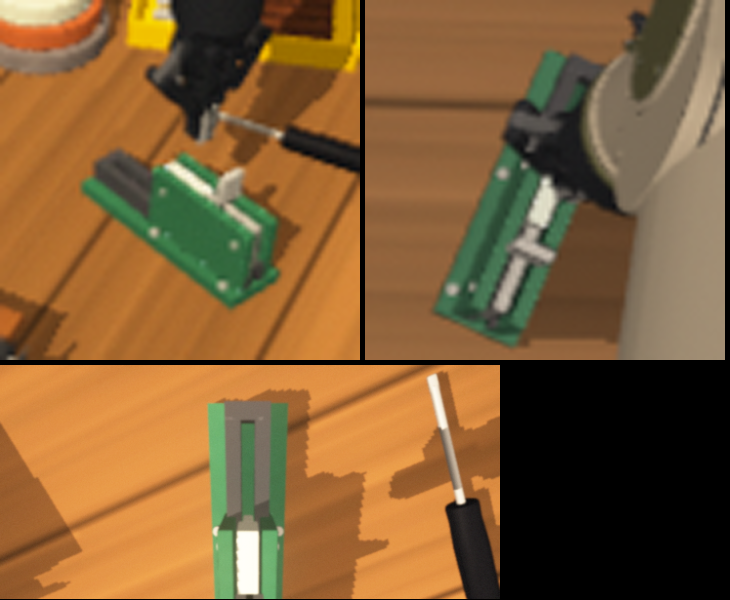

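The side view shows the tab still at rest and the fingers seemingly above and beyond it. I'll check where the reported TCP projects in each camera.

Run:
```python
from h import *
p=np.array([.5295,-.2703,.0895])
for f in ["s3","t3","w3"]: print(f,proj(f"pics/{f}.png",[p,p+[0,0,.05]]).round(1))
p2=np.array([.4517,-.2388,.1974]); print(proj("pics/w2.png",[p2]))
print("s3 tip crop(205,137)->",299-45+205/4,150-45+137/4)
print("t3 tip",354-45+(525-365)/4,202-45+120/4)
for z in (.09,.12,.15,.18): print(z,back("pics/s3.png",305.5,139,z))
o=get_obs();print(o['joint_pos'],o['tau'])
```

```text
s3 [[302.5 146.3]
 [304.  135.1]]
t3 [[355.3 205.3]
 [360.3 202.2]]
w3 [[255.  228.6]
 [254.9 272.6]]
[[254.92598236 227.62176001]]
s3 tip crop(205,137)-> 305.25 139.25
t3 tip 349.0 187.0
0.09 [ 0.53551244 -0.31245692  0.09      ]
0.12 [ 0.52417528 -0.27652908  0.12      ]
0.15 [ 0.51283811 -0.24060124  0.15      ]
0.18 [ 0.50150094 -0.2046734   0.18      ]
[ 0.6560816   0.36725217 -0.31946586  1.66159748  0.12487103  1.13292298
 -1.67548371] [-3.30921204e-02 -6.03744721e+01 -3.57238546e+00 -3.62227857e+01
  2.07889412e-02 -8.51438526e-03 -1.49965923e-03]
```

Run:
```python
from h import *
print(np.load("pics/w2.png.npz")['K'], np.load("pics/w2.png.npz")['R'])
d=np.load("pics/w1.png.npz"); d3=np.load("pics/w3.png.npz")
for v in (235,240,250):
    for z in (.09,.1,.11,.12,.13): print(v,z,back("pics/w3.png",255,v,z).round(4),proj("pics/s3.png",[back("pics/w3.png",255,v,z)]).round(1))
w=cv2.imread("pics/w3.png")[225:300,225:287]; s=cv2.imread("pics/s3.png")[110:165,275:335]
o=np.zeros((600,800,3),np.uint8); a=cv2.resize(w,None,fx=6,fy=6,interpolation=cv2.INTER_CUBIC);b=cv2.resize(s,None,fx=7,fy=7,interpolation=cv2.INTER_CUBIC)
o[:a.shape[0],:a.shape[1]]=a;o[:b.shape[0],375:375+b.shape[1]]=b[:,:425];cv2.imwrite("pics/m4.png",o)
```

```text
[[319.41823827   0.         255.09348503]
 [  0.         319.41823827 192.74702051]
 [  0.           0.           1.        ]] [[-0.37770501 -0.92592505 -0.00131671]
 [-0.88747018  0.36161213  0.28571551]
 [-0.264075    0.10908472 -0.95831358]]
235 0.09 [ 0.5259 -0.2687  0.09  ] [[303.3 146.7]]
235 0.1 [ 0.53   -0.2705  0.1   ] [[302.7 143.9]]
235 0.11 [ 0.5341 -0.2723  0.11  ] [[302.1 141.1]]
235 0.12 [ 0.5382 -0.2741  0.12  ] [[301.5 138.2]]
235 0.13 [ 0.5423 -0.2759  0.13  ] [[300.9 135.3]]
240 0.09 [ 0.5229 -0.2674  0.09  ] [[303.9 147.2]]
240 0.1 [ 0.5272 -0.2693  0.1   ] [[303.3 144.4]]
240 0.11 [ 0.5315 -0.2712  0.11  ] [[302.7 141.5]]
240 0.12 [ 0.5357 -0.273   0.12  ] [[302.  138.6]]
240 0.13 [ 0.54   -0.2749  0.13  ] [[301.4 135.6]]
250 0.09 [ 0.5168 -0.2648  0.09  ] [[305.2 148.2]]
250 0.1 [ 0.5215 -0.2668  0.1   ] [[304.6 145.3]]
250 0.11 [ 0.5261 -0.2688  0.11  ] [[303.9 142.3]]
250 0.12 [ 0.5307 -0.2708  0.12  ] [[303.1 139.4]]
250 0.13 [ 0.5353 -0.2729  0.13  ] [[302.4 136.4]]
```

View pics/m4.png

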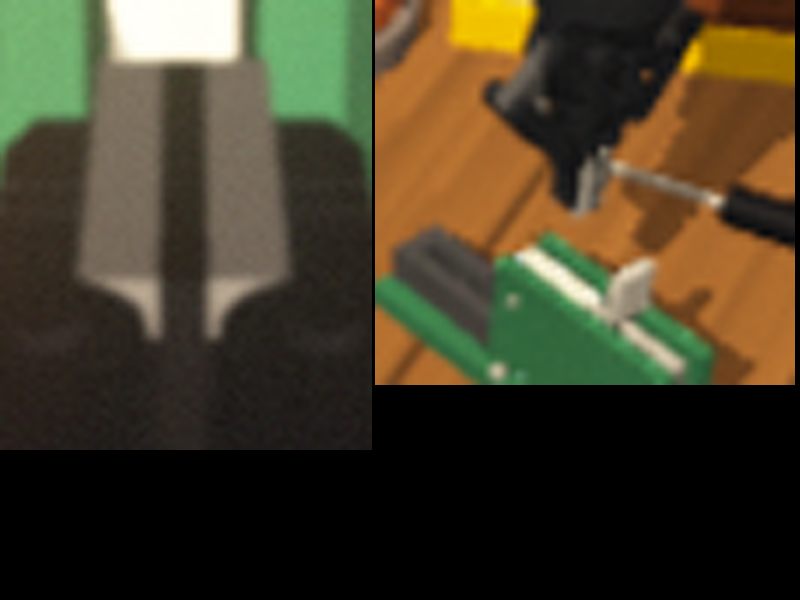

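The fingertips are about 22–25 mm higher than the reported TCP implies (tips near z≈0.113), so they passed just over the tab. I'll go back behind it and come in lower.

Request:
apply_moves(
  rows=[
    {"x":0,"y":0,"z":-20,"ax":0,"ay":0,"az":0,"gripper":1},
    {"x":-32,"y":0,"z":0,"ax":0,"ay":0,"az":0,"gripper":1},
    {"x":-36,"y":0,"z":0,"ax":0,"ay":0,"az":0,"gripper":1},
    {"x":0,"y":0,"z":20,"ax":0,"ay":0,"az":0,"gripper":1},
    {"x":0,"y":0,"z":5,"ax":0,"ay":0,"az":0,"gripper":1},
  ],
)

```text
clock: 4.52
position: [0.4652, -0.243, 0.0944]
ee_rot: [0.979, -0.203, -0.001, 0.0]
ft_force: [-0.1, 0.1, -0.2]
grip_width: 0.001
grasp_force: 0.0
```

Request:
apply_moves(
  rows=[
    {"x":0,"y":0,"z":5,"ax":0,"ay":0,"az":0,"gripper":1},
    {"x":0,"y":0,"z":5,"ax":0,"ay":0,"az":0,"gripper":1},
    {"x":0,"y":0,"z":5,"ax":0,"ay":0,"az":0,"gripper":1},
    {"x":0,"y":0,"z":0,"ax":0,"ay":0,"az":0,"gripper":1},
    {"x":0,"y":0,"z":0,"ax":0,"ay":0,"az":0,"gripper":1},
  ],
)

```text
clock: 4.93
position: [0.4675, -0.2433, 0.0802]
ee_rot: [0.979, -0.203, -0.0, -0.0]
ft_force: [1.3, 0.3, -0.3]
grip_width: 0.007
grasp_force: 0.0
```

Run:
```python
from h import *
save("side","pics/s5.png");o=get_obs();p=o['position'];print(p)
a,b=np.load("pics/s5.png.npz")['im'].astype(int),np.load("pics/side0.png.npz")['im'].astype(int)
q=proj("pics/s5.png",[p,p+[0,0,-.011]]);print(q)
m=(np.abs(a-b).sum(2)>60); u=int(q[0,0]); 
for c in range(u-8,u+10): print(c, np.nonzero(m[:int(q[0,1])+15,c])[0][-1:], end=' ')
```

```text
[ 0.46756254 -0.24342564  0.08052412]
[[315.78493021 158.21847444]
 [315.37908785 160.56831446]]
307 [142] 308 [143] 309 [144] 310 [145] 311 [146] 312 [146] 313 [152] 314 [152] 315 [153] 316 [153] 317 [155] 318 [155] 319 [154] 320 [153] 321 [150] 322 [156] 323 [157] 324 [158]
```

Tips are now at about z≈0.094, below the tab's top and above 80 mm. Pushing.

Request:
apply_moves(
  rows=[
    {"x":4,"y":0,"z":0,"ax":0,"ay":0,"az":0,"gripper":1},
    {"x":4,"y":0,"z":0,"ax":0,"ay":0,"az":0,"gripper":1},
    {"x":4,"y":0,"z":0,"ax":0,"ay":0,"az":0,"gripper":1},
    {"x":4,"y":0,"z":0,"ax":0,"ay":0,"az":0,"gripper":1},
    {"x":4,"y":0,"z":0,"ax":0,"ay":0,"az":0,"gripper":1},
  ],
)

```text
clock: 5.4
position: [0.4856, -0.2514, 0.0806]
ee_rot: [0.979, -0.203, -0.0, -0.0]
ft_force: [-4.7, 1.1, 3.0]
grip_width: 0.002
grasp_force: 2.1
```

Request:
apply_moves(
  rows=[
    {"x":4,"y":0,"z":0,"ax":0,"ay":0,"az":0,"gripper":1},
    {"x":4,"y":0,"z":0,"ax":0,"ay":0,"az":0,"gripper":1},
    {"x":4,"y":0,"z":0,"ax":0,"ay":0,"az":0,"gripper":1},
    {"x":4,"y":0,"z":0,"ax":0,"ay":0,"az":0,"gripper":1},
    {"x":4,"y":0,"z":0,"ax":0,"ay":0,"az":0,"gripper":1},
  ],
)

```text
clock: 5.82
position: [0.5041, -0.2594, 0.0805]
ee_rot: [0.979, -0.203, -0.0, -0.0]
ft_force: [-5.2, 2.3, 4.3]
grip_width: 0.001
grasp_force: 2.7
```

Request:
apply_moves(
  rows=[
    {"x":4,"y":0,"z":0,"ax":0,"ay":0,"az":0,"gripper":1},
    {"x":4,"y":0,"z":0,"ax":0,"ay":0,"az":0,"gripper":1},
    {"x":4,"y":0,"z":0,"ax":0,"ay":0,"az":0,"gripper":1},
    {"x":4,"y":0,"z":0,"ax":0,"ay":0,"az":0,"gripper":1},
    {"x":4,"y":0,"z":0,"ax":0,"ay":0,"az":0,"gripper":1},
  ],
)

```text
clock: 6.23
position: [0.5224, -0.2672, 0.0805]
ee_rot: [0.979, -0.203, -0.0, -0.0]
ft_force: [-4.8, 2.3, 5.0]
grip_width: 0.002
grasp_force: 3.1
```

Request:
apply_moves(
  rows=[
    {"x":2,"y":0,"z":0,"ax":0,"ay":0,"az":0,"gripper":1},
    {"x":2,"y":0,"z":0,"ax":0,"ay":0,"az":0,"gripper":1},
    {"x":2,"y":0,"z":0,"ax":0,"ay":0,"az":0,"gripper":1},
    {"x":2,"y":0,"z":0,"ax":0,"ay":0,"az":0,"gripper":1},
    {"x":0,"y":0,"z":0,"ax":0,"ay":0,"az":0,"gripper":1},
  ],
)

```text
clock: 6.65
position: [0.5298, -0.2704, 0.0805]
ee_rot: [0.979, -0.203, -0.0, -0.0]
ft_force: [-5.1, 3.5, 3.8]
grip_width: -0.003
grasp_force: 2.6
```

Request:
apply_moves(
  rows=[
    {"x":1.5,"y":0,"z":0,"ax":0,"ay":0,"az":0,"gripper":1},
    {"x":1.5,"y":0,"z":0,"ax":0,"ay":0,"az":0,"gripper":1},
    {"x":0,"y":0,"z":0,"ax":0,"ay":0,"az":0,"gripper":1},
  ],
)

```text
clock: 6.9
position: [0.5301, -0.2706, 0.0804]
ee_rot: [0.979, -0.203, -0.003, -0.0]
ft_force: [-17.3, 7.1, 13.9]
grip_width: 0.002
grasp_force: 9.4
```

Request:
apply_moves(
  rows=[
    {"x":1.5,"y":0,"z":0,"ax":0,"ay":0,"az":0,"gripper":1},
    {"x":1.5,"y":0,"z":0,"ax":0,"ay":0,"az":0,"gripper":1},
    {"x":0,"y":0,"z":0,"ax":0,"ay":0,"az":0,"gripper":1},
  ],
)

```text
clock: 7.15
position: [0.5304, -0.2707, 0.0802]
ee_rot: [0.979, -0.203, -0.006, -0.001]
ft_force: [-30.7, 13.1, 24.5]
grip_width: -0.003
grasp_force: 16.9
```

The hard stop is reached (about 33 N horizontal). I'm backing off so the tab springs back, then I'll touch the free bench to get the true tip height.

Request:
apply_moves(
  rows=[
    {"x":-8,"y":0,"z":0,"ax":0,"ay":0,"az":0,"gripper":1},
    {"x":-10,"y":0,"z":0,"ax":0,"ay":0,"az":0,"gripper":1},
    {"x":-10,"y":0,"z":0,"ax":0,"ay":0,"az":0,"gripper":1},
    {"x":-10,"y":0,"z":0,"ax":0,"ay":0,"az":0,"gripper":1},
    {"x":-10,"y":0,"z":0,"ax":0,"ay":0,"az":0,"gripper":1},
  ],
)

```text
clock: 7.57
position: [0.4908, -0.2536, 0.0802]
ee_rot: [0.979, -0.203, 0.0, -0.0]
ft_force: [-1.7, 0.6, -0.5]
grip_width: -0.001
grasp_force: 1.0
```

Request:
apply_moves(
  rows=[
    {"x":-12,"y":0,"z":0,"ax":0,"ay":0,"az":0,"gripper":1},
    {"x":-15,"y":0,"z":0,"ax":0,"ay":0,"az":0,"gripper":1},
    {"x":-20,"y":0,"z":0,"ax":0,"ay":0,"az":0,"gripper":1},
    {"x":-20,"y":0,"z":0,"ax":0,"ay":0,"az":0,"gripper":1},
    {"x":-20,"y":0,"z":0,"ax":0,"ay":0,"az":0,"gripper":1},
  ],
)

```text
clock: 7.98
position: [0.4113, -0.2192, 0.0805]
ee_rot: [0.979, -0.203, 0.001, 0.0]
ft_force: [-0.6, -0.4, -0.5]
grip_width: 0.003
grasp_force: 0.0
```

Request:
apply_moves(
  rows=[
    {"x":0,"y":0,"z":20,"ax":0,"ay":0,"az":0,"gripper":1},
    {"x":0,"y":0,"z":15,"ax":0,"ay":0,"az":0,"gripper":1},
    {"x":0,"y":0,"z":15,"ax":0,"ay":0,"az":0,"gripper":1},
    {"x":0,"y":0,"z":8,"ax":0,"ay":0,"az":0,"gripper":1},
    {"x":0,"y":0,"z":0,"ax":0,"ay":0,"az":0,"gripper":1},
  ],
)

```text
clock: 8.4
position: [0.4108, -0.2189, 0.0211]
ee_rot: [0.979, -0.203, -0.001, -0.0]
ft_force: [-0.6, -0.0, -0.3]
grip_width: 0.001
grasp_force: 0.0
```

Request:
apply_moves(
  rows=[
    {"x":0,"y":0,"z":3,"ax":0,"ay":0,"az":0,"gripper":1},
    {"x":0,"y":0,"z":3,"ax":0,"ay":0,"az":0,"gripper":1},
    {"x":0,"y":0,"z":3,"ax":0,"ay":0,"az":0,"gripper":1},
    {"x":0,"y":0,"z":0,"ax":0,"ay":0,"az":0,"gripper":1},
  ],
)

```text
clock: 8.73
position: [0.4113, -0.2193, 0.0134]
ee_rot: [0.979, -0.203, 0.0, 0.0]
ft_force: [0.1, -0.3, 0.6]
grip_width: -0.001
grasp_force: 0.0
```

Request:
apply_moves(
  rows=[
    {"x":0,"y":0,"z":1.5,"ax":0,"ay":0,"az":0,"gripper":1},
    {"x":0,"y":0,"z":1.5,"ax":0,"ay":0,"az":0,"gripper":1},
    {"x":0,"y":0,"z":1,"ax":0,"ay":0,"az":0,"gripper":1},
    {"x":0,"y":0,"z":0,"ax":0,"ay":0,"az":0,"gripper":1},
  ],
)

```text
clock: 9.07
position: [0.4111, -0.2192, 0.0094]
ee_rot: [0.979, -0.203, -0.0, 0.0]
ft_force: [0.0, -0.2, -0.4]
grip_width: -0.002
grasp_force: 0.0
```

Request:
apply_moves(
  rows=[
    {"x":0,"y":0,"z":3,"ax":0,"ay":0,"az":0,"gripper":1},
    {"x":0,"y":0,"z":3,"ax":0,"ay":0,"az":0,"gripper":1},
    {"x":0,"y":0,"z":3,"ax":0,"ay":0,"az":0,"gripper":1},
    {"x":0,"y":0,"z":0,"ax":0,"ay":0,"az":0,"gripper":1},
  ],
)

```text
clock: 9.4
position: [0.4107, -0.219, -0.0002]
ee_rot: [0.979, -0.203, -0.001, -0.0]
ft_force: [-0.4, 0.4, -0.1]
grip_width: 0.003
grasp_force: 0.0
```

Request:
apply_moves(
  rows=[
    {"x":0,"y":0,"z":2,"ax":0,"ay":0,"az":0,"gripper":1},
    {"x":0,"y":0,"z":2,"ax":0,"ay":0,"az":0,"gripper":1},
    {"x":0,"y":0,"z":0,"ax":0,"ay":0,"az":0,"gripper":1},
  ],
)

```text
clock: 9.65
position: [0.411, -0.2191, -0.0038]
ee_rot: [0.979, -0.203, -0.0, -0.0]
ft_force: [0.1, -0.5, -0.2]
grip_width: -0.003
grasp_force: 0.0
```

Request:
apply_moves(
  rows=[
    {"x":0,"y":0,"z":2,"ax":0,"ay":0,"az":0,"gripper":1},
    {"x":0,"y":0,"z":2,"ax":0,"ay":0,"az":0,"gripper":1},
    {"x":0,"y":0,"z":0,"ax":0,"ay":0,"az":0,"gripper":1},
  ],
)

```text
clock: 9.9
position: [0.411, -0.2191, -0.0079]
ee_rot: [0.979, -0.203, -0.0, -0.0]
ft_force: [0.3, 1.0, -0.7]
grip_width: 0.0
grasp_force: 0.0
```

Request:
apply_moves(
  rows=[
    {"x":0,"y":0,"z":1.5,"ax":0,"ay":0,"az":0,"gripper":1},
    {"x":0,"y":0,"z":1.5,"ax":0,"ay":0,"az":0,"gripper":1},
    {"x":0,"y":0,"z":0,"ax":0,"ay":0,"az":0,"gripper":1},
  ],
)

```text
clock: 10.15
position: [0.4111, -0.2191, -0.0108]
ee_rot: [0.979, -0.203, -0.0, -0.0]
ft_force: [0.5, -0.6, 0.5]
grip_width: 0.001
grasp_force: 0.0
```

Request:
apply_moves(
  rows=[
    {"x":0,"y":0,"z":1.5,"ax":0,"ay":0,"az":0,"gripper":1},
    {"x":0,"y":0,"z":1.5,"ax":0,"ay":0,"az":0,"gripper":1},
    {"x":0,"y":0,"z":0,"ax":0,"ay":0,"az":0,"gripper":1},
  ],
)

```text
clock: 10.4
position: [0.411, -0.2191, -0.0138]
ee_rot: [0.979, -0.203, -0.0, -0.0]
ft_force: [0.3, 1.1, 0.2]
grip_width: -0.001
grasp_force: 0.0
```

Request:
apply_moves(
  rows=[
    {"x":0,"y":0,"z":1.5,"ax":0,"ay":0,"az":0,"gripper":1},
    {"x":0,"y":0,"z":1.5,"ax":0,"ay":0,"az":0,"gripper":1},
    {"x":0,"y":0,"z":0,"ax":0,"ay":0,"az":0,"gripper":1},
  ],
)

```text
clock: 10.65
position: [0.411, -0.2191, -0.0168]
ee_rot: [0.979, -0.203, -0.0, -0.0]
ft_force: [-0.8, -0.2, -0.0]
grip_width: 0.001
grasp_force: 0.0
```

Request:
apply_moves(
  rows=[
    {"x":0,"y":0,"z":1.5,"ax":0,"ay":0,"az":0,"gripper":1},
    {"x":0,"y":0,"z":1.5,"ax":0,"ay":0,"az":0,"gripper":1},
    {"x":0,"y":0,"z":0,"ax":0,"ay":0,"az":0,"gripper":1},
  ],
)

```text
clock: 10.9
position: [0.411, -0.2191, -0.0198]
ee_rot: [0.979, -0.203, -0.0, -0.0]
ft_force: [0.2, 0.3, 1.0]
grip_width: 0.003
grasp_force: 0.0
```

Request:
apply_moves(
  rows=[
    {"x":0,"y":0,"z":1.5,"ax":0,"ay":0,"az":0,"gripper":1},
    {"x":0,"y":0,"z":1.5,"ax":0,"ay":0,"az":0,"gripper":1},
    {"x":0,"y":0,"z":0,"ax":0,"ay":0,"az":0,"gripper":1},
  ],
)

```text
clock: 11.15
position: [0.4113, -0.2192, -0.0226]
ee_rot: [0.979, -0.203, 0.0, 0.0]
ft_force: [-1.6, 0.1, -0.3]
grip_width: -0.001
grasp_force: 0.0
```

Run:
```python
from h import *
save("side","pics/s6.png");o=get_obs();p=o['position'];print(p,o['ft_force'])
a,b=np.load("pics/s6.png.npz")['im'].astype(int),np.load("pics/side0.png.npz")['im'].astype(int)
q=proj("pics/s6.png",[p,p*[1,1,0],p+[0,0,.02]]);print(q)
m=(np.abs(a-b).sum(2)>60); u=int(q[0,0]); 
for c in range(u-8,u+10): print(c, np.nonzero(m[:int(q[0,1])+15,c])[0][-1:], end=' ')
```

```text
[ 0.41121339 -0.21917771 -0.02255081] [0.03310562 0.37174747 0.11586276]
[[324.32421235 188.58970174]
 [325.25778797 184.25595781]
 [325.15093206 184.75199277]]
316 [173] 317 [176] 318 [176] 319 [177] 320 [178] 321 [179] 322 [183] 323 [184] 324 [185] 325 [185] 326 [186] 327 [185] 328 [185] 329 [184] 330 [182] 331 [181] 332 [178] 333 [178]
```

Request:
apply_moves(
  rows=[
    {"x":0,"y":0,"z":1,"ax":0,"ay":0,"az":0,"gripper":1},
    {"x":0,"y":0,"z":1,"ax":0,"ay":0,"az":0,"gripper":1},
    {"x":0,"y":0,"z":0,"ax":0,"ay":0,"az":0,"gripper":1},
  ],
)

```text
clock: 11.45
position: [0.4113, -0.2193, -0.0228]
ee_rot: [0.979, -0.203, -0.0, 0.0]
ft_force: [-11.2, 5.8, 30.3]
grip_width: -0.001
grasp_force: 15.3
```

Request:
apply_moves(
  rows=[
    {"x":0,"y":0,"z":1,"ax":0,"ay":0,"az":0,"gripper":1},
    {"x":0,"y":0,"z":1,"ax":0,"ay":0,"az":0,"gripper":1},
    {"x":0,"y":0,"z":0,"ax":0,"ay":0,"az":0,"gripper":1},
  ],
)

```text
clock: 11.7
position: [0.4114, -0.2193, -0.023]
ee_rot: [0.979, -0.203, -0.0, 0.001]
ft_force: [-22.1, 11.3, 62.2]
grip_width: -0.002
grasp_force: 31.5
```

Contact at z_rep = −0.0226, so the shut tips are at z_rep + 22.6 mm and the grasp point at about z_rep + 41.6 mm. Raising, opening and moving towards the landing.

Request:
apply_moves(
  rows=[
    {"x":0,"y":0,"z":-30,"ax":0,"ay":0,"az":0,"gripper":1},
    {"x":0,"y":0,"z":-40,"ax":0,"ay":0,"az":0,"gripper":0},
    {"x":0,"y":0,"z":-40,"ax":0,"ay":0,"az":0,"gripper":0},
    {"x":0,"y":0,"z":-40,"ax":0,"ay":0,"az":0,"gripper":0},
    {"x":30,"y":0,"z":0,"ax":0,"ay":0,"az":0,"gripper":0},
  ],
)

```text
clock: 12.12
position: [0.4403, -0.2324, 0.1333]
ee_rot: [0.979, -0.203, 0.006, 0.003]
ft_force: [2.8, -0.9, 0.2]
grip_width: 0.565
grasp_force: 0.0
```

Request:
apply_moves(
  rows=[
    {"x":30,"y":0,"z":0,"ax":0,"ay":0,"az":0,"gripper":0},
    {"x":30,"y":0,"z":0,"ax":0,"ay":0,"az":0,"gripper":0},
    {"x":30,"y":0,"z":0,"ax":0,"ay":0,"az":0,"gripper":0},
    {"x":0,"y":0,"z":0,"ax":0,"ay":0,"az":0,"gripper":0},
    {"x":0,"y":0,"z":0,"ax":0,"ay":0,"az":0,"gripper":0},
  ],
)

```text
clock: 12.53
position: [0.5219, -0.2667, 0.1226]
ee_rot: [0.979, -0.203, -0.0, -0.0]
ft_force: [-0.6, -0.1, -0.3]
grip_width: 1.0
grasp_force: 0.0
```

Run:
```python
from h import *
save("wrist","pics/w7.png"); o=get_obs(); print(o['clock'],o['position'],R.from_quat(o['ee_rot']).as_matrix().T,o['grip_width'])
```

```text
12.5833 [ 0.52107896 -0.26652267  0.12281304] [[ 9.17965035e-01 -3.96659065e-01 -1.33431888e-03]
 [-3.96659802e-01 -9.17965627e-01 -3.30749459e-04]
 [-1.09366410e-03  8.32887102e-04 -9.99999055e-01]] 1.0009065976103078
```

View pics/w7.png

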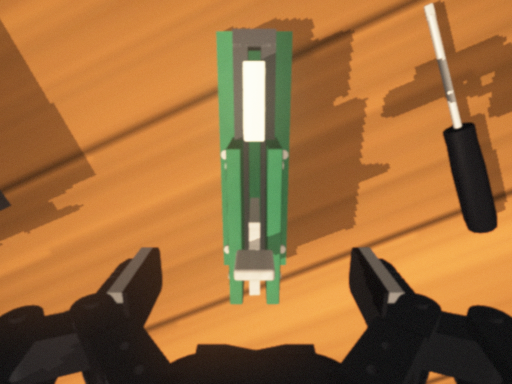

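The holder stands on the landing with its top at u 243–265, v 62–141, and the tab is back at rest.

Run:
```python
from h import *
f="pics/w7.png"; d=np.load(f+'.npz');im=d['im'].astype(int)
m=((im.min(2)>175)&(im.max(2)-im.min(2)<45)).astype(np.uint8)
n,l,st,ce=cv2.connectedComponentsWithStats(m); i=l[100,254]; print(st[i],ce[i])
pts=np.argwhere(l==i)[:,::-1].astype(np.float32); r=cv2.minAreaRect(pts);print(r); b=cv2.boxPoints(r)
W=np.array([back(f,u,v,.074) for u,v in b]);print(W.round(4),[np.linalg.norm(W[i]-W[i-1]).round(4) for i in range(4)])
c=W.mean(0);T=get_obs()['position'];ex=np.array([.918,-.3966]);ey=np.array([.3966,.918]);
print("c",c,"fwd",(c[:2]-T[:2])@ex,"left",(c[:2]-T[:2])@ey)
e=[W[i]-W[i-1] for i in range(4)];e=max(e,key=np.linalg.norm);print(np.degrees(np.arctan2(e[1],e[0])))
print("cam-TCP",-d['R'].T@d['t']-T)
```

```text
[ 243   61   22   80 1741] [253.5295807  100.19529006]
((253.5, 100.5), (79.0, 21.0), 90.0)
[[ 0.6132 -0.2979  0.074 ]
 [ 0.608  -0.3099  0.074 ]
 [ 0.5629 -0.2908  0.074 ]
 [ 0.5685 -0.278   0.074 ]] [np.float64(0.0489), np.float64(0.0131), np.float64(0.0489), np.float64(0.014)]
c [ 0.58812538 -0.2941524   0.074     ] fwd 0.07250656654141269 left 0.001226515831926823
-23.998384977426568
cam-TCP [ 0.06910158 -0.03013028  0.16530702]
```

Run:
```python
from h import *
f="pics/w7.png";T=get_obs()['position'];ex=np.array([.918,-.3966]);ey=np.array([.3966,.918])
for z in (.1224,.1324,.1424,.155):
  for u in (161,350):
    p=back(f,u,248,z)[:2]-T[:2]; print(z,u,(p@ex).round(4),(p@ey).round(4))
f="pics/w3.png";T=np.array([.5295,-.2703,.1005])
for u,v in ((242.5,235),(269.5,235)):
    p=back(f,u,v,.1231)[:2]-T[:2]; print(u,(p@ex).round(4),(p@ey).round(4))
```

```text
0.1224 161 -0.0072 0.0539
0.1224 350 -0.0071 -0.0541
0.1324 161 -0.0022 0.0506
0.1324 350 -0.0021 -0.0508
0.1424 161 0.0028 0.0474
0.1424 350 0.0029 -0.0476
0.155 161 0.0091 0.0432
0.155 350 0.0091 -0.0435
242.5 0.0109 0.006
269.5 0.0109 -0.0071
```

Request:
apply_moves(
  rows=[
    {"x":36,"y":-1,"z":0,"ax":0,"ay":0,"az":0,"gripper":0},
    {"x":36.5,"y":0,"z":0,"ax":0,"ay":0,"az":0,"gripper":0},
    {"x":0,"y":0,"z":30,"ax":0,"ay":0,"az":0,"gripper":0},
    {"x":0,"y":0,"z":30,"ax":0,"ay":0,"az":0,"gripper":0},
    {"x":0,"y":0,"z":25,"ax":0,"ay":0,"az":0,"gripper":0},
  ],
)

```text
clock: 13.0
position: [0.5875, -0.2943, 0.037]
ee_rot: [0.979, -0.203, -0.0, -0.0]
ft_force: [1.1, -0.1, -0.5]
grip_width: 0.999
grasp_force: 0.0
```

Request:
apply_moves(
  rows=[
    {"x":0,"y":0,"z":15,"ax":0,"ay":0,"az":0,"gripper":0},
    {"x":0,"y":0,"z":6,"ax":0,"ay":0,"az":0,"gripper":0},
    {"x":0,"y":0,"z":0,"ax":0,"ay":0,"az":0,"gripper":0},
    {"x":0,"y":0,"z":0,"ax":0,"ay":0,"az":0,"gripper":0},
  ],
)

```text
clock: 13.33
position: [0.5884, -0.2948, 0.0187]
ee_rot: [0.979, -0.203, 0.0, 0.0]
ft_force: [-0.0, -0.9, 1.1]
grip_width: 0.998
grasp_force: 0.0
```

Request:
apply_moves(
  rows=[
    {"x":0,"y":0,"z":0,"ax":0,"ay":0,"az":0,"gripper":1},
    {"x":0,"y":0,"z":0,"ax":0,"ay":0,"az":0,"gripper":1},
    {"x":0,"y":0,"z":0,"ax":0,"ay":0,"az":0,"gripper":1},
    {"x":0,"y":0,"z":0,"ax":0,"ay":0,"az":0,"gripper":1},
    {"x":0,"y":0,"z":0,"ax":0,"ay":0,"az":0,"gripper":1},
  ],
  newtons=45,
)

```text
clock: 13.75
position: [0.5884, -0.2948, 0.0179]
ee_rot: [0.979, -0.203, 0.0, 0.0]
ft_force: [-0.1, 0.2, -1.0]
grip_width: 0.299
grasp_force: 0.0
```

Request:
apply_moves(
  rows=[
    {"x":0,"y":0,"z":0,"ax":0,"ay":0,"az":0,"gripper":1},
    {"x":0,"y":0,"z":0,"ax":0,"ay":0,"az":0,"gripper":1},
    {"x":0,"y":0,"z":0,"ax":0,"ay":0,"az":0,"gripper":1},
  ],
)

```text
clock: 14.0
position: [0.5885, -0.2948, 0.0178]
ee_rot: [0.979, -0.203, 0.0, 0.0]
ft_force: [-0.4, -0.1, 2.0]
grip_width: 0.156
grasp_force: 44.7
```

Gripped at about 13.3 mm with 45 N. Lifting, carrying and turning.

Request:
apply_moves(
  rows=[
    {"x":0,"y":0,"z":-10,"ax":0,"ay":0,"az":0,"gripper":1},
    {"x":0,"y":0,"z":-25,"ax":0,"ay":0,"az":0,"gripper":1},
    {"x":0,"y":0,"z":-32,"ax":0,"ay":0,"az":0,"gripper":1},
    {"x":0,"y":0,"z":-32,"ax":0,"ay":0,"az":0,"gripper":1},
    {"x":0,"y":0,"z":-31,"ax":0,"ay":0,"az":0,"gripper":1},
  ],
)

```text
clock: 14.42
position: [0.5881, -0.2945, 0.1497]
ee_rot: [0.979, -0.203, 0.0, -0.0]
ft_force: [1.3, 0.1, -0.1]
grip_width: 0.158
grasp_force: 44.2
```

Request:
apply_moves(
  rows=[
    {"x":-17.4,"y":-34.2,"z":0,"ax":0,"ay":0,"az":0,"gripper":1},
    {"x":-17.4,"y":-34.2,"z":0,"ax":0,"ay":0,"az":0,"gripper":1},
    {"x":-17.4,"y":-34.2,"z":0,"ax":0,"ay":0,"az":0,"gripper":1},
    {"x":-17.4,"y":-34.2,"z":0,"ax":0,"ay":0,"az":0,"gripper":1},
    {"x":-17.4,"y":-34.2,"z":0,"ax":0,"ay":0,"az":0,"gripper":1},
  ],
)

```text
clock: 14.83
position: [0.5758, -0.1015, 0.1482]
ee_rot: [0.979, -0.203, 0.0, 0.0]
ft_force: [1.1, 0.1, -0.1]
grip_width: 0.155
grasp_force: 44.2
```

Request:
apply_moves(
  rows=[
    {"x":-17.4,"y":-34.2,"z":0,"ax":0,"ay":0,"az":0,"gripper":1},
    {"x":0,"y":0,"z":0,"ax":0,"ay":0,"az":-6.5,"gripper":1},
    {"x":0,"y":0,"z":0,"ax":0,"ay":0,"az":-7,"gripper":1},
    {"x":0,"y":0,"z":0,"ax":0,"ay":0,"az":-7,"gripper":1},
    {"x":0,"y":0,"z":0,"ax":0,"ay":0,"az":-7,"gripper":1},
  ],
)

```text
clock: 15.25
position: [0.5738, -0.0647, 0.1481]
ee_rot: [0.999, 0.039, 0.0, 0.0]
ft_force: [-0.4, -0.0, -0.0]
grip_width: 0.153
grasp_force: 44.2
```

Request:
apply_moves(
  rows=[
    {"x":0,"y":0,"z":0,"ax":0,"ay":0,"az":-7,"gripper":1},
    {"x":0,"y":0,"z":0,"ax":0,"ay":0,"az":-7,"gripper":1},
    {"x":0,"y":0,"z":0,"ax":0,"ay":0,"az":-7,"gripper":1},
    {"x":0,"y":0,"z":0,"ax":0,"ay":0,"az":-7,"gripper":1},
    {"x":0,"y":0,"z":0,"ax":0,"ay":0,"az":-7,"gripper":1},
  ],
)

```text
clock: 15.67
position: [0.5738, -0.0649, 0.1481]
ee_rot: [0.941, 0.338, -0.0, 0.0]
ft_force: [0.0, 0.1, -0.6]
grip_width: 0.159
grasp_force: 44.2
```

Request:
apply_moves(
  rows=[
    {"x":0,"y":0,"z":0,"ax":0,"ay":0,"az":-7,"gripper":1},
    {"x":0,"y":0,"z":0,"ax":0,"ay":0,"az":-7,"gripper":1},
    {"x":0,"y":0,"z":0,"ax":0,"ay":0,"az":-7,"gripper":1},
    {"x":0,"y":0,"z":0,"ax":0,"ay":0,"az":-7,"gripper":1},
    {"x":0,"y":0,"z":0,"ax":0,"ay":0,"az":-7,"gripper":1},
  ],
)

```text
clock: 16.08
position: [0.5738, -0.065, 0.148]
ee_rot: [0.796, 0.605, -0.0, 0.0]
ft_force: [-0.7, 0.4, 0.2]
grip_width: 0.16
grasp_force: 44.2
```

Request:
apply_moves(
  rows=[
    {"x":0,"y":0,"z":0,"ax":0,"ay":0,"az":-7,"gripper":1},
    {"x":0,"y":0,"z":0,"ax":0,"ay":0,"az":-4,"gripper":1},
    {"x":0,"y":0,"z":0,"ax":0,"ay":0,"az":0,"gripper":1},
    {"x":0,"y":0,"z":0,"ax":0,"ay":0,"az":0,"gripper":1},
  ],
)

```text
clock: 16.42
position: [0.5738, -0.065, 0.1478]
ee_rot: [0.738, 0.675, -0.0, 0.0]
ft_force: [0.2, 0.1, -0.7]
grip_width: 0.159
grasp_force: 44.2
```

Run:
```python
from h import *
save("wrist","pics/w8.png"); o=get_obs(); print(o['clock'],o['position'],R.from_quat(o['ee_rot']).as_matrix().T,o['grip_width'],o['grasp_force'],o['joint_pos'])
f="pics/w8.png"
print(proj(f,[[.574,.0144,.082],[.574,.046,.082],[.574,-.017,.082],[.56,.0144,.082],[.588,.0144,.082],[.573,.1095,.118]]).round(1))
w=cv2.imread(f)[:300]
cv2.imwrite("pics/w8c.png",cv2.resize(w,(800,469),interpolation=cv2.INTER_CUBIC))
```

```text
16.4667 [ 0.57385724 -0.06496401  0.1477918 ] [[ 8.81219187e-02  9.96109676e-01 -2.00979783e-04]
 [ 9.96109690e-01 -8.81218941e-02  1.28028338e-04]
 [ 1.09819548e-04 -2.11480012e-04 -9.99999972e-01]] 0.154240270967596 44.19889211654663 [ 0.61789181  0.35341874 -0.71199888  1.64038372  0.24183174  1.23798961
 -0.23134187]
[[ 242.9   87.1]
 [ 238.1   36.9]
 [ 247.2  133.1]
 [ 222.7   89. ]
 [ 263.1   85.2]
 [ 219.3 -116.2]]
```

View pics/w8c.png

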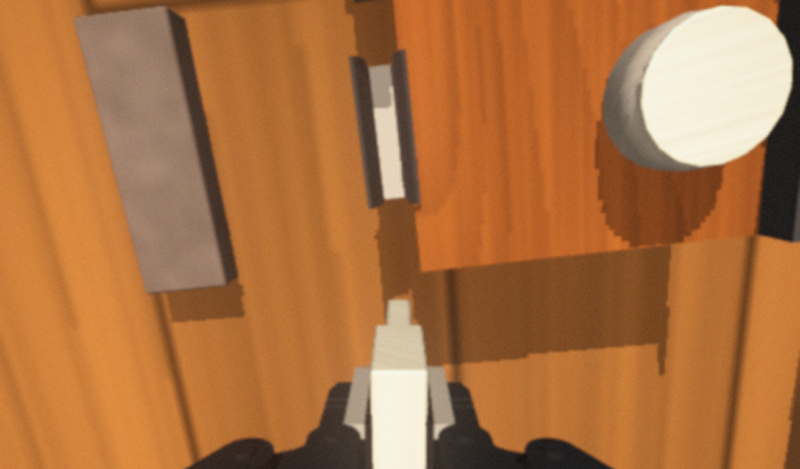

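The wrist view shows the clip between u 350–420, v 50–207 (in the 1.5625x enlargement). The holder is held straight, with its top centre at u≈399.

Run:
```python
from h import *
f="pics/w8.png";s=1.5625
B=lambda u,v,z: back(f,(u+.5)/s-.5,(v+.5)/s-.5,z)
fl,nl,fr,nr=B(350,57,.082),B(370,207,.082),B(405,50,.082),B(420,203,.082)
print(fl,nl,fr,nr,"len",np.linalg.norm(fl-nl),np.linalg.norm(fr-nr),"w",np.linalg.norm(fl-fr),np.linalg.norm(nl-nr))
print("mid",(fl+nl+fr+nr)/4)
for a,b in((fl,nl),(fr,nr)): print(np.degrees(np.arctan2(*(a-b)[[1,0]])))
b=[B(*q,.063) for q in ((369,66),(391,65),(403,197),(382,199))];print("bed",np.mean(b,0),np.array(b).round(4))
s1,s2=B(397,20,.078),B(421,271,.078);print("shelf",s1,s2,np.degrees(np.arctan2(*(s1-s2)[[1,0]])))
im=np.load(f+'.npz')['im'].astype(int)
for v in (45,60,80,100,120): print(v,[int(x) for x in im[v,218:276].sum(1)//3])
for u in (228,232,237,256,262): print(u,[int(x) for x in im[25:45,u].sum(1)//3],[int(x) for x in im[122:142,u].sum(1)//3])
```

```text
[0.56462811 0.04718013 0.082     ] [ 0.56650859 -0.01579135  0.082     ] [0.5879902  0.04781297 0.082     ] [ 0.58945807 -0.01600809  0.082     ] len 0.06299955025961375 0.06383793661414558 w 0.023370662143423565 0.022950508211304406
mid [0.57714624 0.01579841 0.082     ]
91.71048078553382
91.31755904774776
bed [0.57666146 0.01575827 0.063     ] [[ 0.5715  0.046   0.063 ]
 [ 0.5816  0.0455  0.063 ]
 [ 0.582  -0.0142  0.063 ]
 [ 0.5716 -0.0143  0.063 ]]
shelf [0.58571211 0.06025277 0.078     ] [ 0.58761552 -0.0487458   0.078     ] 91.00043782776595
45 [113, 113, 114, 117, 112, 105, 96, 82, 72, 66, 58, 55, 54, 52, 49, 50, 52, 76, 114, 143, 151, 145, 147, 148, 148, 148, 152, 150, 148, 147, 146, 131, 97, 71, 69, 63, 62, 59, 61, 65, 72, 81, 93, 107, 118, 121, 119, 122, 122, 122, 122, 124, 123, 121, 119, 119, 118, 118]
60 [115, 116, 115, 114, 114, 111, 116, 106, 97, 85, 71, 63, 57, 56, 56, 57, 57, 57, 59, 87, 122, 142, 146, 147, 151, 147, 147, 149, 148, 147, 147, 160, 174, 166, 114, 75, 65, 61, 60, 62, 64, 68, 77, 86, 104, 114, 118, 118, 124, 121, 126, 124, 124, 124, 119, 118, 120, 119]
80
[... 1036 characters left out ...]
6, 76, 75, 76, 77, 76, 73, 66, 58, 50, 48, 46, 51, 50, 49] [118, 116, 120, 116, 115, 118, 119, 115, 118, 118, 117, 118, 119, 117, 120, 118, 119, 117, 118, 119]
237 [71, 72, 73, 72, 73, 74, 73, 73, 75, 75, 72, 73, 77, 73, 74, 73, 83, 110, 130, 138] [63, 66, 66, 70, 71, 69, 74, 77, 75, 77, 81, 99, 112, 114, 117, 118, 119, 116, 120, 117]
256 [112, 116, 117, 113, 109, 110, 100, 79, 69, 65, 64, 64, 63, 63, 62, 60, 62, 62, 58, 62] [210, 209, 211, 200, 144, 93, 79, 76, 74, 74, 75, 74, 72, 73, 75, 74, 71, 75, 75, 74]
262 [117, 117, 119, 117, 118, 121, 118, 122, 119, 120, 121, 118, 117, 118, 117, 120, 119, 119, 120, 118] [61, 64, 63, 64, 63, 65, 63, 68, 75, 77, 78, 78, 75, 75, 78, 79, 75, 78, 78, 76]
```

Request:
apply_moves(
  rows=[
    {"x":0,"y":0,"z":0,"ax":0,"ay":0,"az":-6.6,"gripper":1},
    {"x":27,"y":2,"z":0,"ax":0,"ay":0,"az":0,"gripper":1},
    {"x":27,"y":2,"z":0,"ax":0,"ay":0,"az":0,"gripper":1},
    {"x":26.7,"y":1.2,"z":0,"ax":0,"ay":0,"az":0,"gripper":1},
    {"x":0,"y":0,"z":0,"ax":0,"ay":0,"az":0,"gripper":1},
  ],
)

```text
clock: 16.88
position: [0.5762, 0.0228, 0.1482]
ee_rot: [0.695, 0.719, 0.001, -0.001]
ft_force: [-0.2, 0.9, -0.2]
grip_width: 0.16
grasp_force: 44.2
```

Request:
apply_moves(
  rows=[
    {"x":0,"y":0,"z":25,"ax":0,"ay":0,"az":0,"gripper":1},
    {"x":0,"y":0,"z":20,"ax":0,"ay":0,"az":0,"gripper":1},
    {"x":0,"y":0,"z":5,"ax":0,"ay":0,"az":0,"gripper":1},
    {"x":0,"y":0,"z":0,"ax":0,"ay":0,"az":0,"gripper":1},
  ],
)

```text
clock: 17.22
position: [0.5757, 0.0157, 0.0963]
ee_rot: [0.697, 0.717, -0.001, -0.001]
ft_force: [-0.2, -0.8, -0.8]
grip_width: 0.158
grasp_force: 44.2
```

Run:
```python
from h import *
save("wrist","pics/w9.png");save("top","pics/t9.png"); o=get_obs(); T=o['position'];M=R.from_quat(o['ee_rot']).as_matrix(); print(o['clock'],T,np.degrees(np.arctan2(M[1,0],M[0,0])),o['ft_force'])
p=back("pics/w8.png",255.4,236.6,.204); T8=np.array([.57386,-.06496]); ex=np.array([.0881,.9961]); print("holder front edge fwd w8",(p[:2]-T8)@ex)
f="pics/w9.png"; zt=T[2]-.0058+.062
for du in (-.025,.025): print(proj(f,[list(T[:2]+M[:2,0]*du)+[zt]]))
g=np.load(f+'.npz')['im'].astype(int)
print([int(x) for x in g[190:384:3,255].sum(1)//3])
```

```text
17.3167 [0.57712812 0.0159665  0.09846915] 91.66715586425391 [-0.01743441 -0.79970244  0.83295142]
holder front edge fwd w8 0.022419557393074285
[[254.9401362  344.85337597]]
[[254.83916139 231.64449702]]
[148, 186, 191, 191, 187, 190, 189, 190, 193, 194, 193, 193, 196, 192, 194, 197, 242, 238, 238, 236, 237, 237, 236, 236, 237, 239, 238, 238, 236, 237, 236, 236, 236, 235, 236, 235, 236, 235, 235, 235, 235, 235, 234, 235, 234, 234, 233, 233, 232, 233, 234, 233, 174, 65, 45, 37, 42, 38, 37, 38, 36, 36, 38, 32, 34]
```

Run:
```python
from h import *
f="pics/w9.png";im=np.load(f+'.npz')['im'].astype(int);T=np.array([.57713,.01597]);ex=np.array([-.0291,.9996])
g=im.sum(2)/3;print(g[232:242,255].astype(int),g[340:352,255].astype(int),g[240,230:280].astype(int),g[338,225:285].astype(int))
for z in (.146,.148,.15,.152,.1547):
    a,b=[(back(f,255,v,z)[:2]-T)@ex for v in (237,345.7)];print(z,a,b,"len",a-b,"mid",(a+b)/2)
```

```text
[194 192 195 197 213 235 242 240 237 238] [234 235 234 233 233 223 174 110  83  65  51  43] [154 153 153 153 157 154 162 193 223 234 236 235 238 237 238 238 238 238
 238 239 238 239 238 238 238 237 239 238 238 238 236 235 236 236 235 236
 236 235 235 236 236 230 217 186 156 153 151 154 152 153] [ 32  34  34  33  39  39  51  67  80  82  85  85 100 150 201 224 232 233
 235 235 235 235 235 235 236 236 234 234 235 232 234 233 234 234 234 234
 234 234 233 234 235 236 237 236 233 221 179 130 121 122 122 120 112  92
  59  33  32  33  29  30]
0.146 0.01893932485701676 -0.03326870427721945 len 0.05220802913423621 mid -0.007164689710101346
0.148 0.01984830241929185 -0.03145895539858041 len 0.05130725781787226 mid -0.0058053264896442795
0.15 0.02075727998156692 -0.029649206519941376 len 0.050406486501508294 mid -0.004445963269187227
0.152 0.021666257543842004 -0.02783945764130233 len 0.049505715185144336 mid -0.0030866000487301624
0.1547 0.022893377252913367 -0.025396296655139625 len 0.04828967390805299 mid -0.0012514597011131293
```

Run:
```python
from h import *
f="pics/w9.png";im=np.load(f+'.npz')['im'].astype(int);g=im.sum(2)//3
T=np.array([.57713,.01597]);ex=np.array([-.0291,.9996]);ey=np.array([.9996,.0291])
for u in (236,240,244,250,255,260,266,270,274): print(u,"v100+",g[100:200:2,u].tolist())
def P(fw,r,z): return proj(f,[list(T+ex*fw+ey*r)+[z]])[0].round(1)
print("foot front",P(.025,0,.0925),P(.025,0,.0885),"+-4",P(.025,-.004,.09),P(.025,.004,.09),"foot@-3",P(.022,0,.0885))
print("frame bottom",P(.025,-.007,.1205),P(.025,.007,.1205),"top",P(.025,0,.1545))
print("clip end lipL,R,",P(.032,-.01,.082),P(.032,.01,.082),"bed end",P(.032,0,.063),P(.03,0,.063))
```

```text
236 v100+ [76, 76, 77, 74, 76, 75, 78, 89, 116, 115, 117, 115, 114, 115, 114, 114, 114, 113, 109, 101, 100, 101, 98, 99, 98, 104, 100, 103, 101, 101, 102, 85, 85, 84, 86, 77, 78, 81, 80, 78, 80, 79, 79, 81, 83, 86, 81, 82, 84, 84]
240 v100+ [201, 101, 58, 57, 62, 57, 55, 73, 86, 87, 87, 86, 90, 86, 89, 86, 85, 79, 82, 80, 80, 80, 81, 80, 83, 81, 81, 80, 78, 78, 75, 75, 68, 64, 54, 52, 50, 56, 51, 58, 58, 55, 57, 55, 59, 59, 58, 59, 57, 59]
244 v100+ [223, 123, 59, 55, 56, 57, 56, 78, 82, 81, 83, 79, 83, 78, 79, 78, 81, 79, 81, 81, 80, 78, 77, 78, 80, 81, 77, 79, 68, 46, 45, 43, 43, 47, 49, 52, 54, 52, 50, 54, 56, 58, 61, 62, 63, 64, 64, 64, 63, 64]
250 v100+ [222, 124, 71, 75, 69, 72, 79, 80, 78, 81, 81, 80, 79, 80, 80, 76, 81, 79, 78, 77, 76, 75, 72, 78, 76, 76, 76, 77, 68, 61, 61, 67, 83, 99, 137, 142, 140, 138, 140, 138, 138, 140, 140, 138, 139, 144, 173, 179, 184, 188]
255 v100+ [222, 125, 72, 68, 69, 71, 72, 80, 81, 78, 75, 75, 78, 75, 74, 74, 74, 74, 76, 73, 71, 72, 73, 75, 75, 74, 71, 73, 65, 60, 66, 66, 84, 102, 138, 141, 142, 137, 138, 138, 139, 136, 138, 138, 140, 148, 174,
[... 435 characters left out ...]
1, 66, 66, 66, 67, 66]
270 v100+ [168, 94, 67, 72, 67, 67, 68, 72, 75, 76, 74, 75, 72, 73, 74, 80, 79, 80, 78, 75, 79, 76, 83, 84, 86, 80, 81, 81, 80, 85, 92, 87, 87, 85, 84, 64, 60, 59, 60, 59, 61, 61, 60, 61, 62, 63, 64, 63, 64, 65]
274 v100+ [81, 79, 77, 74, 77, 76, 79, 78, 87, 88, 86, 86, 88, 107, 117, 114, 115, 115, 112, 117, 119, 116, 113, 115, 116, 117, 114, 117, 119, 116, 117, 118, 118, 122, 115, 90, 80, 79, 81, 80, 81, 81, 83, 84, 82, 83, 83, 85, 86, 85]
foot front [255.1 186.2] [255.1 184.4] +-4 [248.  185.1] [262.3 185. ] foot@-3 [255.1 189.5]
frame bottom [240.  202.2] [270.1 202.2] top [254.8 231.4]
clip end lipL,R, [237.8 169.7] [272.5 169.7] bed end [255.2 163.2] [255.2 166.3]
```

The holder sits about 3 mm behind the TCP along the clip. One lateral check before inserting.

Run:
```python
from h import *
g=np.load("pics/w9.png.npz")['im'].astype(int).sum(2)//3
for v in (174,180,186,194,198,204,210): print(v,"u228+",g[v,228:286].tolist())
```

```text
174 u228+ [118, 117, 116, 117, 114, 107, 98, 87, 81, 70, 59, 52, 56, 52, 50, 46, 52, 52, 69, 106, 135, 140, 138, 138, 141, 139, 141, 137, 140, 138, 141, 137, 139, 139, 119, 85, 66, 62, 63, 64, 62, 60, 59, 61, 66, 72, 79, 92, 106, 117, 121, 122, 122, 122, 123, 122, 127, 121]
180 u228+ [116, 119, 115, 117, 117, 112, 100, 88, 80, 70, 61, 55, 58, 57, 57, 55, 56, 56, 69, 107, 133, 141, 138, 139, 141, 138, 138, 139, 140, 139, 138, 140, 140, 141, 127, 95, 69, 64, 64, 62, 62, 61, 61, 63, 69, 74, 81, 97, 109, 118, 118, 122, 121, 121, 124, 123, 122, 124]
186 u228+ [120, 117, 115, 118, 117, 112, 101, 90, 81, 72, 59, 61, 55, 59, 57, 60, 62, 61, 69, 107, 134, 142, 138, 138, 138, 139, 141, 138, 141, 140, 141, 144, 163, 179, 165, 105, 64, 65, 66, 63, 60, 62, 61, 62, 69, 74, 84, 99, 114, 119, 120, 123, 123, 121, 121, 121, 123, 120]
194 u228+ [118, 118, 119, 117, 117, 115, 104, 92, 82, 74, 64, 60, 59, 57, 59, 60, 64, 61, 70, 110, 151, 169, 179, 186, 184, 187, 188, 186, 189, 189, 189, 185, 179, 163, 135, 95, 67, 66, 66, 65, 65, 65, 63, 65, 70, 81, 85, 103, 117, 120, 120, 122, 124, 124, 126, 121, 122, 123]
198 u228+ [119, 118, 120, 119, 115, 117, 106, 91, 84, 75, 64, 59, 59, 58, 61, 62, 64, 65, 71, 112, 154, 177, 188, 191, 189, 191, 191, 191, 192, 190, 191, 190, 184, 166, 132, 89, 68, 67, 66, 67, 61, 65, 65, 65, 71, 79, 85, 103, 119, 121, 121, 120, 124, 124, 126, 125, 125, 124]
204 u228+ [120, 118, 121, 119, 120, 116, 108, 92, 84, 74, 62, 60, 61, 62, 61, 61, 64, 66, 78, 118, 160, 179, 188, 190, 190, 190, 188, 188, 186, 188, 187, 185, 181, 167, 138, 92, 68, 70, 68, 67, 64, 65, 64, 72, 74, 80, 92, 106, 117, 120, 122, 123, 123, 128, 126, 123, 125, 124]
210 u228+ [121, 122, 123, 120, 119, 119, 110, 98, 87, 79, 67, 80, 124, 162, 185, 191, 190, 188, 190, 190, 189, 189, 191, 190, 190, 191, 188, 188, 189, 189, 188, 188, 190, 190, 189, 190, 188, 190, 186, 189, 179, 144, 98, 71, 76, 81, 92, 109, 118, 120, 122, 122, 123, 121, 126, 123, 124, 124]
```

Laterally aligned: the tongue and bed are both centred at u≈254.8. Shifting 3 mm and lowering.

Request:
apply_moves(
  rows=[
    {"x":3,"y":0,"z":0,"ax":0,"ay":0,"az":0,"gripper":1},
    {"x":0,"y":0,"z":4,"ax":0,"ay":0,"az":0,"gripper":1},
    {"x":0,"y":0,"z":4,"ax":0,"ay":0,"az":0,"gripper":1},
    {"x":0,"y":0,"z":4,"ax":0,"ay":0,"az":0,"gripper":1},
    {"x":0,"y":0,"z":0,"ax":0,"ay":0,"az":0,"gripper":1},
  ],
)

```text
clock: 17.73
position: [0.5761, 0.0187, 0.0846]
ee_rot: [0.697, 0.718, -0.0, -0.0]
ft_force: [-0.1, -0.8, -0.8]
grip_width: 0.156
grasp_force: 44.2
```

Request:
apply_moves(
  rows=[
    {"x":0,"y":0,"z":3,"ax":0,"ay":0,"az":0,"gripper":1},
    {"x":0,"y":0,"z":3,"ax":0,"ay":0,"az":0,"gripper":1},
    {"x":0,"y":0,"z":3,"ax":0,"ay":0,"az":0,"gripper":1},
    {"x":0,"y":0,"z":0,"ax":0,"ay":0,"az":0,"gripper":1},
  ],
)

```text
clock: 18.07
position: [0.5762, 0.0188, 0.0758]
ee_rot: [0.696, 0.718, -0.0, -0.0]
ft_force: [-0.5, -0.1, -0.8]
grip_width: 0.159
grasp_force: 44.2
```

Request:
apply_moves(
  rows=[
    {"x":0,"y":0,"z":2,"ax":0,"ay":0,"az":0,"gripper":1},
    {"x":0,"y":0,"z":2,"ax":0,"ay":0,"az":0,"gripper":1},
    {"x":0,"y":0,"z":2,"ax":0,"ay":0,"az":0,"gripper":1},
    {"x":0,"y":0,"z":0,"ax":0,"ay":0,"az":0,"gripper":1},
  ],
)

```text
clock: 18.4
position: [0.5764, 0.0189, 0.07]
ee_rot: [0.696, 0.718, -0.0, -0.0]
ft_force: [-0.4, 0.9, -1.2]
grip_width: 0.159
grasp_force: 44.2
```

Request:
apply_moves(
  rows=[
    {"x":0,"y":0,"z":1.5,"ax":0,"ay":0,"az":0,"gripper":1},
    {"x":0,"y":0,"z":1.5,"ax":0,"ay":0,"az":0,"gripper":1},
    {"x":0,"y":0,"z":0,"ax":0,"ay":0,"az":0,"gripper":1},
  ],
)

```text
clock: 18.65
position: [0.5768, 0.019, 0.0677]
ee_rot: [0.696, 0.718, 0.0, 0.0]
ft_force: [-1.4, -0.5, 4.0]
grip_width: 0.159
grasp_force: 45.0
```

Request:
apply_moves(
  rows=[
    {"x":0,"y":0,"z":1.5,"ax":0,"ay":0,"az":0,"gripper":1},
    {"x":0,"y":0,"z":1.5,"ax":0,"ay":0,"az":0,"gripper":1},
    {"x":0,"y":0,"z":0,"ax":0,"ay":0,"az":0,"gripper":1},
  ],
)

```text
clock: 18.9
position: [0.5768, 0.0189, 0.0648]
ee_rot: [0.696, 0.718, 0.0, 0.0]
ft_force: [-1.3, 0.5, 5.7]
grip_width: 0.161
grasp_force: 45.3
```

Request:
apply_moves(
  rows=[
    {"x":0,"y":0,"z":1,"ax":0,"ay":0,"az":0,"gripper":1},
    {"x":0,"y":0,"z":0.5,"ax":0,"ay":0,"az":0,"gripper":1},
    {"x":0,"y":0,"z":0,"ax":0,"ay":0,"az":0,"gripper":1},
  ],
)

```text
clock: 19.15
position: [0.5769, 0.019, 0.0635]
ee_rot: [0.696, 0.718, 0.0, 0.0]
ft_force: [-2.0, 0.1, 6.7]
grip_width: 0.155
grasp_force: 45.2
```

Request:
apply_moves(
  rows=[
    {"x":0,"y":0,"z":0.7,"ax":0,"ay":0,"az":0,"gripper":1},
    {"x":0,"y":0,"z":0.5,"ax":0,"ay":0,"az":0,"gripper":1},
    {"x":0,"y":0,"z":0,"ax":0,"ay":0,"az":0,"gripper":1},
  ],
)

```text
clock: 19.4
position: [0.5769, 0.019, 0.0624]
ee_rot: [0.696, 0.718, 0.0, 0.0]
ft_force: [-2.8, -0.5, 7.2]
grip_width: 0.16
grasp_force: 45.3
```

Request:
apply_moves(
  rows=[
    {"x":0,"y":0,"z":0.5,"ax":0,"ay":0,"az":0,"gripper":1},
    {"x":0,"y":0,"z":0,"ax":0,"ay":0,"az":0,"gripper":1},
    {"x":0,"y":0,"z":0,"ax":0,"ay":0,"az":0,"gripper":1},
  ],
)

```text
clock: 19.65
position: [0.5769, 0.019, 0.062]
ee_rot: [0.696, 0.718, 0.0, 0.0]
ft_force: [-2.2, -0.3, 7.1]
grip_width: 0.16
grasp_force: 45.4
```

Request:
apply_moves(
  rows=[
    {"x":0,"y":0,"z":0.5,"ax":0,"ay":0,"az":0,"gripper":1},
    {"x":0,"y":0,"z":0.5,"ax":0,"ay":0,"az":0,"gripper":1},
    {"x":0,"y":0,"z":0,"ax":0,"ay":0,"az":0,"gripper":1},
    {"x":0,"y":0,"z":0,"ax":0,"ay":0,"az":0,"gripper":1},
  ],
)

```text
clock: 19.98
position: [0.5771, 0.019, 0.0617]
ee_rot: [0.696, 0.718, 0.0, 0.001]
ft_force: [-5.5, -1.0, 15.1]
grip_width: 0.155
grasp_force: 46.4
```

Bottomed: 15 N, with the 7 mm of travel matching. A quick numeric centring check before handing in.

Run:
```python
from h import *
f="pics/w10.png";save("wrist",f);o=get_obs();T=o['position'];M=R.from_quat(o['ee_rot']).as_matrix();ex=M[:2,0];ey=M[:2,1]
print(T,o['ft_force'],o['clock'])
g=np.load(f+'.npz')['im'].astype(int).sum(2)//3
for u in (240,244,255,266,270): print(u,"v150+",g[150:250:2,u].tolist())
P=lambda fw,r,z: proj(f,[list(T[:2]+ex*fw+ey*r)+[z]])[0].round(1)
print("clip end",P(.029,-.009,.082),P(.029,.009,.082),"frame bottom front",P(.022,-.006,.084),P(.022,.006,.084),"top front",P(.022,0,.118),"1mm at lip",P(.023,0,.083)-P(.022,0,.083))
```

```text
[0.57703116 0.01905531 0.06167019] [-4.7573684   0.03529922 14.80639201] 20.0333
240 v150+ [80, 77, 78, 79, 77, 78, 79, 80, 80, 78, 78, 55, 46, 44, 45, 45, 45, 44, 44, 47, 48, 51, 53, 50, 53, 48, 54, 54, 61, 90, 134, 138, 154, 165, 171, 173, 181, 183, 187, 187, 191, 194, 197, 213, 240, 237, 237, 235, 236, 235]
244 v150+ [81, 78, 75, 77, 78, 77, 76, 79, 77, 77, 76, 59, 57, 61, 73, 79, 88, 130, 131, 132, 134, 133, 134, 131, 131, 131, 132, 131, 132, 173, 192, 191, 191, 193, 192, 193, 194, 195, 191, 195, 192, 194, 198, 214, 241, 238, 237, 237, 237, 237]
255 v150+ [73, 71, 72, 73, 74, 74, 72, 72, 70, 71, 71, 61, 64, 65, 81, 86, 92, 135, 138, 139, 135, 110, 103, 102, 107, 104, 162, 188, 189, 187, 191, 190, 191, 191, 193, 193, 193, 192, 195, 193, 193, 195, 195, 212, 242, 239, 237, 237, 236, 238]
266 v150+ [72, 78, 71, 74, 73, 74, 73, 74, 73, 75, 74, 60, 48, 51, 60, 68, 64, 63, 71, 71, 64, 65, 65, 64, 62, 67, 65, 66, 66, 163, 190, 188, 188, 191, 192, 195, 192, 195, 193, 195, 198, 190, 193, 212, 240, 236, 235, 236, 235, 235]
270 v150+ [73, 73, 69, 73, 77, 76, 73, 77, 73, 76, 79, 81, 83, 80, 83, 80, 85, 87, 87, 87, 84, 68, 60, 63, 61, 62, 62, 64, 64, 72, 92, 112, 137, 140, 149, 163, 179, 180, 185, 189, 192, 193, 195, 212, 241, 236, 235, 235, 234, 235]
clip end [233.  192.1] [271. 192.] frame bottom front [239.4 207.4] [264.7 207.4] top front [251.4 237.5] 1mm at lip [ 0. -2.]
```

```bash
python3 -c "
from workcell import *
print(hand_in())"
```

```text
the job is handed in; nothing more can be done
None
```

I pushed the tab to its stop and it sprang back. The ejected holder is now pressed fully home in the empty clip (bed bottomed at about 15 N) and still held, centred to about 1 mm. I handed the job in at about 20 s.

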